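# Screw the walnut canister shut

## Robot

A 6-joint arm with a two-finger parallel gripper is mounted at the origin on the work surface. World frame = base frame: x ahead of the robot, y to its left, z up, the work surface at z = 0. Lengths are in mm, angles in rad, forces in N, time in s.
With the tool pointing down it reaches from about 325 to 1000 mm from the base axis. Payload 5.1 kg.
Tool frame: the origin (TCP) lies midway between the tips of the shut fingers; the grasp point (between the pads) lies 19 mm behind it (ctrl.hold_point_z is the distance from the TCP to the grasp point, in mm); z points along the fingers, y is the line along which they close (so a half turn about z gives the same grasp; the last joint's range is limited). The gripper opens to 85 mm and grips with 20 to 120 N. Pads are 22 mm wide; open, the fingers measure 114 mm over their backs; the gripper's body (76 mm by 85 mm) begins 54 mm behind the grasp point. The pads swing forward as they close: fully open they stand 13 mm farther back than shut.
Start: joints at [-1.397, 0.124, 1.65, -0, 1.367, -0.083], TCP at [165.059, -628.681, 231.322] pointing down, gripper open.
Joint ranges: [-2.61, 2.61], [-1.02, 2.33], [0.03, 2.71], [-1.35, 4.49], [0.32, 2.68], [-2.91, 2.91]. Speed limits (rad/s): [2.57, 2.57, 3.14, 3.14, 3.14, 3.14].

## Interface

Orientations are given as a 3x3 rotation matrix whose columns are the frame's x, y, z axes.
In Python, from rig import ctrl gives the robot as it stands. The module is installed in compiled form; this text tells all that it offers.
- The arm moves only by the tool send_rows, never from a script. Its argument "motion" is a list of rows, each an object with "dp": the shift along the tool's x, y, z in m, a list of three; "roll": the turn about the tool's z in degrees; "grip": the opening, from -1 (shut) to 1 (fully open), so that 0 is half open. A call has 1 to 12 rows; each row is the pose to reach, as a shift and turn from the pose commanded when the call began, along the tool's axes at that moment; what a row does not reach only later rows make up. A row lasts 1/12 s, in which the tool goes at most 41.7 mm and 7.16 degrees, less where a joint would pass 70% of its speed; a pose out of reach is approached as far as the arm can. A call with a gripper value outside its range is refused whole. The fingers move at their own pace and stop on an object; the grip force is fixed at half the most. Time passes only in rows, so rows that repeat a pose let the fingers close. It gives the time, the measured TCP pose, the force, the opening and the grip force at its end, in the units of the state.
- ctrl.sense(): the state, without advancing time (a new reading comes with each control period).
- ctrl.read_camera(name): name is "scene" or "top" or "wrist"; returns the picture (420x560x3 uint8, red, green, blue); there is no depth.
- ctrl.camera_info(name): a dict with "K" (3x3 intrinsics, pixels), "R" (3x3) and "t" (3): a world point X has camera coordinates R X + t. Camera axes: x right, y down, z forward; pixel columns grow to the right and rows downward; lengths in mm; the calibration is good to about 2 mm. A picture is of the moment at which its call begins: read the wrist's pose just before it. camera_info takes no time and is no camera call; for the wrist camera it gives the pose at the moment of the call.
- ctrl.hand_in(): hands the job in; it is judged then, once.
Trained networks look in the newest picture that a camera, given by its name, has taken for a name from the list of things; names that differ only in an ending like _2 or _b are one class to them, and where a whole thing is asked for, a point or a joint stands for the part that bears it (a point fixed in the world has none). Each returns a list of dicts, best first, with "p" (0 to 1); they miss things now and then, are a little off and sometimes report something else, mostly with a low value. They report only what shows in the picture. A call takes as long as a camera call.
- ctrl.recognise(label, camera): "extent" ([centre column, centre row, width, height] in pixels, round what is visible of it).
- ctrl.cut_out(label, camera): "pixels" (420x560 bool, what is visible of it) and "extent" ([centre column, centre row, width, height] in pixels, round what is visible of it).
The state is a dict: "time": time; "joint_pos": joint angles; "joint_vel": joint speeds; "joint_torque": joint torques, N m; "position": TCP position; "eef_rot": TCP orientation; "contact_force": force on the tool from outside, world axes, zero at the start; "moment": the same for the moment, N m; "width": finger opening in mm; "gripper_force": force on a finger pad.
Only numpy, scipy, OpenCV 4.12 (cv2) and the standard library are available. Lean on these libraries where they do the work, as an engineer would, in place of code of your own. Each camera call takes 0.05 s, during which the arm holds its last target. There are 200 camera calls.

## Task

The big walnut canister has been left open. Swing its hinged lid over and press it down flush on the mouth, and only then turn the black bar on the lid clockwise (seen from above) until it stops, so that it is screwed tight. Leave the canister standing where it is and do not disturb the other things on the counter.

Things in the scene. Friction and masses are not known exactly. Their poses are not given: they have to be found in the camera images.
- canister: The big cream stoneware canister (loose, 2.4 kg, on the worktop), 124 mm across, 120 mm tall to the rim of its open neck (neck 100 mm across, 10 mm high). Origin at the centre of its underside, z up. Its +x axis points to the lid's hinge, whose axis is parallel to the canister's y axis at x = +70 mm, z = 122 mm.
- lid (a joint): Hinge of the steel lid, rad: 0 = flat on the mouth, 2.05 = thrown fully back; starts at 1.6 to 2.0. Stiff (about 0.28 N m): it stays wherever it is left, so push it all the way down. Shut, the lid is a ring 120 mm across, 122 to 128 mm above the worktop, centred on the canister's axis; it carries the round screw cap (110 mm across) on its upper face.
- cap (a joint): Turn of the screw cap in the lid, rad, growing clockwise seen from above the shut lid: 0 = loose, 2.1 = tight against its stop; starts at 0 to 0.4. Friction about 0.11 N m, stays where left; it would also turn with the lid open. Lid shut, its flat top is 142 mm (loose) to 139 mm (tight) above the worktop.
- lid_tab (a point): Middle of the upper face of the flat steel thumb tab (30 x 30 mm, 5 mm thick) opposite the hinge, 145 mm from the hinge axis along the lid; lid shut, the tab reaches from 56 to 86 mm from the canister's axis, on its -x side. Frame: x points along the lid to the hinge, z out of the lid's upper face.
- lid_hinge (a point): Middle of the lid's hinge axis.
- bar_end (a point): Top edge of one end of the black bar across the cap (through its centre; 92 mm long, 14 thick, 24 high above the cap's flat top); 46 mm from the cap's axis. Lid shut, the bar is parallel to the canister's y axis when tight, else (2.1 - cap value) rad counterclockwise of that, seen from above.
- small_canister: Bystander: a smaller closed canister of the same make, 94 mm across, 110 mm tall. Origin at the centre of its underside.
- mug: Bystander: a blue mug, 80 mm across, 90 mm tall. Origin at the centre of its underside.
- mill: Bystander: a dark wooden pepper mill, 56 mm across, 147 mm tall. Origin at the centre of its underside.
- spoon: Bystander: a wooden spoon 240 mm long, lying on the worktop beyond the canisters. Origin on its underside.

How it is judged:
By the outcome, as a careful person would: the job done as asked, in the order asked, and still so for the second after the job is handed in, with the robot touching nothing.
It also fails if it takes over 54 s, if anything falls off the work surface, if the arm or the gripper's body presses on something with over 40 N, if the wrist force passes 120 N, or if a joint passes its speed limit or range.

## Working session

There is one attempt and no reset: what is moved stays moved. The work goes in short steps, Python scripts to look and compute and a tool call to move; the robot and the scene stay as the last step left them, time stands still between calls to the robot, and variables do not carry over. Pictures are saved under pics/ and viewed, at most 10 in all, crops included, and the job is handed in when it is done.

Besides the shell and the picture viewer there is one more tool, called after "Emit:" as a command line: name --argument value ..., lists and objects as JSON in quotes. send_rows: Moves the arm, as the interface text tells. Its arguments: {"type":"object","properties":{"motion":{"type":"array","items":{"type":"object","properties":{"dp":{"type":"array","items":{"type":"number"}},"roll":{"type":"number"},"grip":{"type":"number"}}}}},"required":["motion"]}

```bash
mkdir -p pics
python3 - <<'E'
from rig import ctrl
import cv2,numpy as np
s=ctrl.sense();print(s['time'],s['position'],s['eef_rot'],s['width'])
ims=[]
for c in("scene","top"):
    im=ctrl.read_camera(c);i=ctrl.camera_info(c);print(c,i)
    ims.append(im)
    cv2.imwrite(f'pics/{c}0.png',im[:,:,::-1])
    for l in("canister","lid","cap","lid_tab","lid_hinge","bar_end","small_canister","mug","mill","spoon"):
        print(c,l,[(round(d['p'],2),np.round(d['extent']).tolist()) for d in ctrl.recognise(l,c)][:3])
E
```

```text
0.0 [ 164.93808088 -628.08728101  230.04149723] [[ 9.67213131e-01  2.53965770e-01 -3.82492384e-04]
 [ 2.53966010e-01 -9.67210923e-01  2.07265695e-03]
 [ 1.56433105e-04 -2.10184108e-03 -9.99997779e-01]] 85.39552978584405
scene {'K': array([[504.20745932,   0.        , 272.88006612],
       [  0.        , 504.20745932, 212.72467891],
       [  0.        ,   0.        ,   1.        ]]), 'R': array([[ 0.12583328,  0.99187077, -0.01893053],
       [ 0.55007827, -0.08564013, -0.83071034],
       [-0.82557851,  0.09411773, -0.55638294]]), 't': array([ -64.47983021, -207.77877113, 1811.03667876])}
scene canister [(0.69, [330.0, 215.0, 71.0, 84.0])]
scene lid [(0.6, [348.0, 195.0, 41.0, 50.0])]
scene cap [(0.96, [353.0, 200.0, 35.0, 43.0])]
scene lid_tab [(0.65, [348.0, 192.0, 43.0, 50.0]), (0.23, [280.0, 284.0, 35.0, 72.0])]
scene lid_hinge [(0.87, [347.0, 196.0, 39.0, 56.0])]
scene bar_end [(0.82, [349.0, 201.0, 36.0, 39.0])]
scene small_canister [(0.56, [228.0, 238.0, 38.0, 52.0])]
scene mug [(0.96, [417.0, 210.0, 35.0, 46.0])]
scene mill [(0.97, [134.0, 235.0, 29.0, 57.0])]
scene spoon [(
[... 264 characters left out ...]
.99995425, -0.00136015],
       [-0.9789646 , -0.00899271, -0.20383188],
       [ 0.20381032,  0.00326156, -0.97900496]]), 't': array([ -16.17979666,  595.84145654, 1250.11083014])}
top canister [(0.79, [216.0, 210.0, 73.0, 93.0])]
top lid [(0.63, [198.0, 181.0, 49.0, 44.0])]
top cap [(0.63, [198.0, 181.0, 46.0, 40.0])]
top lid_tab [(0.59, [200.0, 181.0, 46.0, 44.0])]
top lid_hinge [(0.9, [200.0, 186.0, 46.0, 46.0])]
top bar_end [(0.69, [200.0, 180.0, 47.0, 40.0])]
top small_canister [(0.97, [326.0, 228.0, 39.0, 42.0])]
top mug [(0.9, [113.0, 253.0, 46.0, 42.0]), (0.74, [215.0, 210.0, 75.0, 96.0]), (0.67, [200.0, 180.0, 45.0, 40.0])]
top mill [(0.67, [432.0, 242.0, 32.0, 30.0])]
top spoon []
```

View pics/scene0.png

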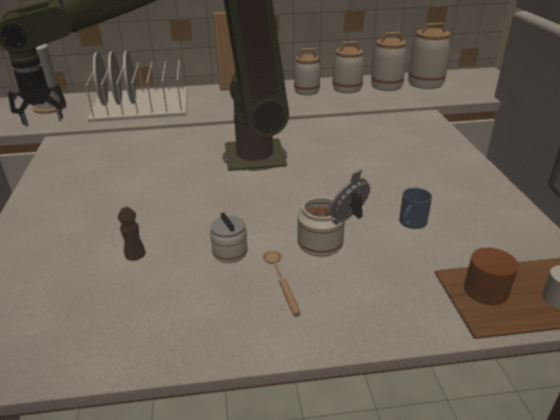

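View pics/top0.png

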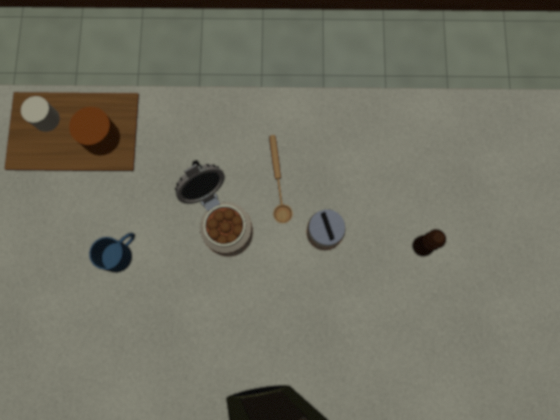

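Scene shows the open canister at about (321,226) with the lid tilted back at (350,200). In the top view the mouth is at (227,227), the hinge near (211,203) and the lid at (200,183). Next I'll enlarge both and compute positions.

```bash
cat > h.py <<'E'
import numpy as np
from rig import ctrl
def ray(cam,u,v,z):
    i=ctrl.camera_info(cam);R=i['R'];c=-R.T@i['t'];d=R.T@np.linalg.inv(i['K'])@[u,v,1]
    return c+d*(z-c[2])/d[2]
def proj(cam,X):
    i=ctrl.camera_info(cam);p=i['K']@(i['R']@np.asarray(X,float)+i['t']);return p[:2]/p[2]
E
python3 - <<'E'
from h import *
import cv2
a=cv2.imread('pics/top0.png')[140:260,160:260];b=cv2.imread('pics/scene0.png')[160:260,290:390]
o=np.zeros((480,800,3),np.uint8);o[:,:400]=cv2.resize(a,(400,480),interpolation=2);o[:400,400:]=cv2.resize(b,(400,400),interpolation=2)
cv2.imwrite('pics/c1.png',cv2.convertScaleAbs(o,alpha=1.6))
print(ray('top',227,225,120),ray('top',211,203,122))
for n,u,v,z in(("small",327,226,110),("mug",111,250,90),("mill",437,239,147)):print(n,ray('top',u,v,z))
E
```

```text
[548.97489878 118.48482275 120.        ] [601.24682212 157.83728905 122.        ]
small [ 550.5517518  -117.74549446  110.        ]
mug [491.1414165  397.09983097  90.        ]
mill [ 516.01000016 -366.1609185   147.        ]
```

View pics/c1.png

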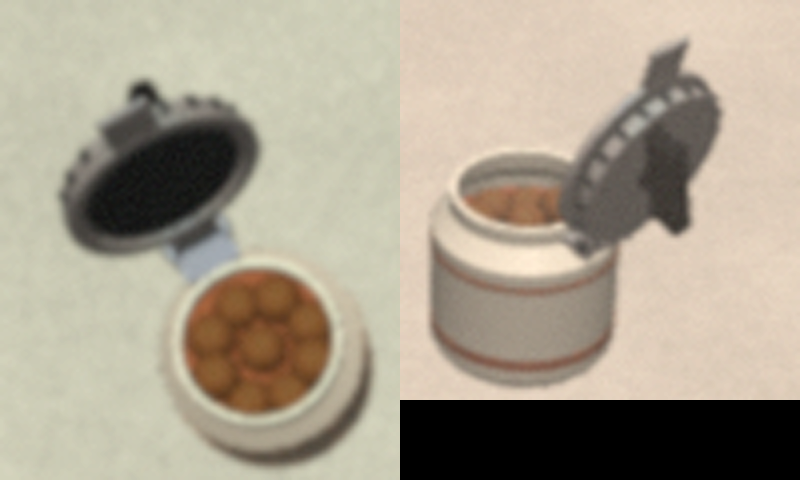

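Crop: mouth centre top ≈(224.5,225), tab ≈(192.5,172), hinge ≈(210,201). In scene, mouth ≈(321,209) and tab ≈(356.7,176). Fit the pose.

```bash
cat >> h.py <<'E'
def lidpt(p,r,zz=6):  # point r from hinge along lid, height zz over underside
    x,y,yaw,th=p;c=70-r*np.cos(th)+zz*np.sin(th);z=122+r*np.sin(th)+zz*np.cos(th)
    return np.array([x+c*np.cos(yaw),y+c*np.sin(yaw),z])
E
python3 - <<'E'
from h import *
from scipy.optimize import least_squares
def f(p):
    m=[p[0],p[1],120]
    h=lidpt(p,0,0);t=lidpt(p,145,3)
    return np.concatenate([proj('top',m)-[224.5,225],proj('scene',m)-[321,209],.5*(proj('top',h)-[210,201]),proj('top',t)-[192.5,172],proj('scene',t)-[356.7,176]])
s=least_squares(f,[549,118,.6,1.8]);print(s.x,np.round(f(s.x),1),lidpt(s.x,145,3),lidpt(s.x,0,0))
E
```

```text
[549.80258697 122.89225849   0.57117866   1.81428915] [ 0.6 -0.4  0.  -2.3 -0.1 -0.5 -0.5 -1.5 -0.4 -2. ] [640.5498719  181.20943229 261.999479  ] [608.6910913  160.73593772 122.        ]
```

Emit:
send_rows --motion '[{"dp": [0,0,-0.04],"roll": -7,"grip": -1},{"dp": [0.02,-0.02,-0.07],"roll": -14,"grip": -1},{"dp": [0.35,-0.33,-0.11],"roll": -84,"grip": -1},{"dp": [0.35,-0.33,-0.11],"roll": -84,"grip": -1},{"dp": [0.35,-0.33,-0.11],"roll": -84,"grip": -1},{"dp": [0.35,-0.33,-0.11],"roll": -84,"grip": -1},{"dp": [0.35,-0.33,-0.11],"roll": -84,"grip": -1},{"dp": [0.35,-0.33,-0.11],"roll": -84,"grip": -1},{"dp": [0.35,-0.33,-0.11],"roll": -84,"grip": -1},{"dp": [0.35,-0.33,-0.11],"roll": -84,"grip": -1},{"dp": [0.35,-0.33,-0.11],"roll": -84,"grip": -1},{"dp": [0.35,-0.33,-0.11],"roll": -84,"grip": -1}]'

```text
time: 2.1
position: [400.3, -250.7, 338.5]
eef_rot: [[-0.157, 0.988, 0.001], [0.988, 0.157, -0.001], [-0.001, 0.001, -1.0]]
contact_force: [0.4, -0.7, 0.1]
width: 0.1
gripper_force: 0.0
```

```bash
cat >> h.py <<'E'
P=[549.8,122.9,.571,1.81]
def uv(u,v,z): # canister coords -> world
    c,s=np.cos(P[2]),np.sin(P[2]);return np.array([P[0]+u*c-v*s,P[1]+u*s+v*c,z])
def go(X,ang=None):
    s=ctrl.sense();R=s['eef_rot'];a=np.arctan2(R[1,0],R[0,0])
    print('t',round(s['time'],2),'pos',s['position'].round(1),'xang',round(a,3),'q',s['joint_pos'].round(2),'F',s['contact_force'].round(1),'M',s['moment'].round(2),'w',round(s['width'],1))
    print('dp mm',(R.T@(np.asarray(X)-s['position'])).round(1),'roll',None if ang is None else np.degrees(a-ang).round(1))
E
python3 -c "
from h import *
go(uv(160,0,340),3.712)"
```

```text
t 2.1 pos [ 400.3 -250.7  338.5] xang 1.728 q [-0.67 -0.33  1.89  0.    1.58 -0.83] F [ 0.4 -0.7  0.1] M [-0.01  0.01  0.02] w 0.1
dp mm [409.9 352.7  -1.5] roll -113.7
```

Emit:
send_rows --motion '[{"dp": [0.41,0.33,0],"roll": -113,"grip": -1},{"dp": [0.41,0.33,0],"roll": -113,"grip": -1},{"dp": [0.41,0.33,0],"roll": -113,"grip": -1},{"dp": [0.41,0.33,0],"roll": -113,"grip": -1},{"dp": [0.41,0.33,0],"roll": -113,"grip": -1},{"dp": [0.41,0.33,0],"roll": -113,"grip": -1},{"dp": [0.41,0.33,0],"roll": -113,"grip": -1},{"dp": [0.41,0.33,0],"roll": -113,"grip": -1},{"dp": [0.41,0.33,0],"roll": -113,"grip": -1},{"dp": [0.41,0.33,0],"roll": -113,"grip": -1},{"dp": [0.41,0.33,0],"roll": -113,"grip": -1},{"dp": [0.41,0.33,0],"roll": -113,"grip": -1}]'

```text
time: 3.1
position: [651.3, 182.1, 338.0]
eef_rot: [[-0.996, -0.088, 0.0], [-0.088, 0.996, -0.0], [-0.0, -0.0, -1.0]]
contact_force: [0.5, -0.3, -0.4]
width: 0.2
gripper_force: 0.0
```

```bash
python3 -c "
from h import *
go(uv(160,0,340),3.712)"
```

```text
t 3.1 pos [651.3 182.1 338. ] xang -3.054 q [ 0.19  0.14  1.46 -0.    1.55 -1.47] F [ 0.5 -0.3 -0.4] M [ 0.   -0.04 -0.  ] w 0.2
dp mm [-35.4  24.3  -2. ] roll -387.6
```

Emit:
send_rows --motion '[{"dp": [-0.035,0.01,0],"roll": -7,"grip": -1},{"dp": [-0.035,0.01,0],"roll": -14,"grip": -1},{"dp": [-0.035,0.01,0],"roll": -20,"grip": -1},{"dp": [-0.035,0.01,0],"roll": -20,"grip": -1},{"dp": [-0.035,0.01,0],"roll": -20,"grip": -1},{"dp": [-0.035,0.01,0],"roll": -20,"grip": -1}]'

```text
time: 3.6
position: [684.6, 192.5, 338.5]
eef_rot: [[-0.91, -0.415, 0.001], [-0.415, 0.91, 0.0], [-0.001, -0.0, -1.0]]
contact_force: [0.5, -0.3, 0.1]
width: -0.6
gripper_force: 0.0
```

Run:
```python
from h import *
import cv2
go(uv(160,0,255),3.712)
cv2.imwrite('pics/w1.png',ctrl.read_camera('wrist')[:,:,::-1])
cv2.imwrite('pics/t1.png',ctrl.read_camera('top')[:,:,::-1])
```

```text
t 3.6 pos [684.6 192.5 338.5] xang -2.714 q [ 0.2   0.21  1.37  0.    1.56 -1.8 ] F [ 0.5 -0.3  0.1] M [ 0.05 -0.05 -0.  ] w -0.6
dp mm [-6.8 15.4 83.5] roll -368.2
```

View pics/w1.png

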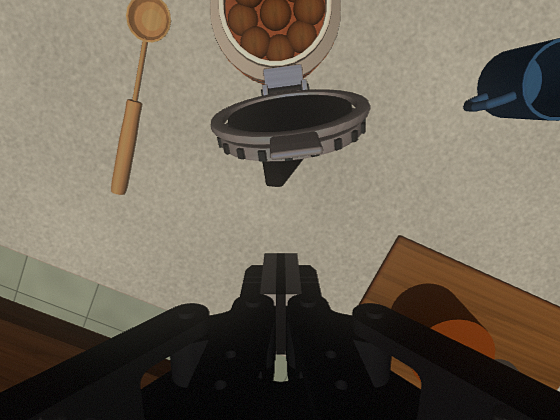

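Wrist view: tab at about (297,146), hinge (285,84), fingertips (281,258), bar end (283,172). Refine yaw and angle with this view.

Run:
```python
from h import *
from scipy.optimize import least_squares
for n,X in(("mouth",uv(0,0,130)),("hinge",lidpt(P,0,0)),("tab mid",lidpt(P,145,3)),("tab endtop",lidpt(P,160,6)),("tcp",ctrl.sense()['position'])):print(n,X.round(0),proj('wrist',X).round(0))
print(ray('wrist',285,84,122),ray('wrist',275,10,130))
for d in ctrl.recognise('bar_end','wrist')[:2]+ctrl.recognise('lid_tab','wrist')[:2]:print(d)
```

```text
mouth [550. 123. 130.] [272.   2.]
hinge [609. 161. 122.] [283.  88.]
tab mid [640. 181. 262.] [294. 145.]
tab endtop [645. 184. 276.] [296. 159.]
tcp [684. 192. 339.] [280. 273.]
[604.63302638 160.79420816 122.        ] [554.27451067 127.94367459 130.        ]
{'extent': [291.4, 141.6, 146.1, 91.0], 'p': 0.94}
{'extent': [290.5, 136.1, 159.4, 104.4], 'p': 0.7}
```

Emit:
send_rows --motion '[{"dp": [-0.007,0.014,0.03],"roll": -5,"grip": -1},{"dp": [-0.007,0.015,0.06],"roll": -8,"grip": -1},{"dp": [-0.007,0.015,0.08],"roll": -8,"grip": -1},{"dp": [-0.007,0.015,0.08],"roll": -8,"grip": -1},{"dp": [-0.007,0.015,0.08],"roll": -8,"grip": -1}]'

```text
time: 4.22
position: [684.0, 209.0, 256.7]
eef_rot: [[-0.842, -0.539, -0.003], [-0.539, 0.842, -0.001], [0.003, 0.001, -1.0]]
contact_force: [-0.7, 0.1, 0.3]
width: -0.1
gripper_force: 0.0
```

Run:
```python
from h import *
go(uv(160,0,258),3.712)
# arc: tip centre, tip bottom-corner contact: point on upper face at r=147,h=6, tool half 11 -> normal offset blend
for th in np.arange(1.8,-.01,-.15):
    r=148;c,s=np.cos(th),np.sin(th)
    u=70-r*c+6*s; z=122+r*s+6*c
    if th>1.57: u+=11; z-=12
    else: u+=11*s; z-=12*max(0,s-.8)/.2
    print(round(th,2),'dp x %.0f z %.0f'%(160-u,258-z))
```

```text
t 4.22 pos [684.  209.  256.7] xang -2.572 q [ 0.22  0.25  1.46 -0.    1.43 -1.92] F [-0.7  0.1  0.3] M [ 0.03 -0.05 -0.  ] w -0.1
dp mm [-0.5  0.1 -1.3] roll -360.1
1.8 dp x 40 z 5
1.65 dp x 61 z 1
1.5 dp x 84 z -0
1.35 dp x 106 z 1
1.2 dp x 128 z 4
1.05 dp x 149 z 9
0.9 dp x 169 z 16
0.75 dp x 187 z 31
0.6 dp x 203 z 47
0.45 dp x 216 z 66
0.3 dp x 226 z 87
0.15 dp x 234 z 108
0.0 dp x 238 z 130
```

Emit:
send_rows --motion '[{"dp": [0.03,0,0.002],"roll": 0,"grip": -1},{"dp": [0.045,0,0.002],"roll": 0,"grip": -1},{"dp": [0.061,0,0.001],"roll": 0,"grip": -1},{"dp": [0.073,0,0],"roll": 0,"grip": -1},{"dp": [0.084,0,0],"roll": 0,"grip": -1},{"dp": [0.095,0,0],"roll": 0,"grip": -1},{"dp": [0.106,0,0.001],"roll": 0,"grip": -1},{"dp": [0.117,0,0.002],"roll": 0,"grip": -1},{"dp": [0.128,0,0.004],"roll": 0,"grip": -1},{"dp": [0.139,0,0.006],"roll": 0,"grip": -1},{"dp": [0.149,0,0.009],"roll": 0,"grip": -1},{"dp": [0.149,0,0.009],"roll": 0,"grip": -1}]'

```text
time: 5.22
position: [557.6, 127.7, 248.1]
eef_rot: [[-0.842, -0.539, -0.002], [-0.539, 0.842, -0.001], [0.002, 0.0, -1.0]]
contact_force: [0.9, 0.2, 0.3]
width: -0.1
gripper_force: 0.0
```

Run:
```python
from h import *
import cv2
go(uv(160-169,0,258-16),3.712)
a=ctrl.read_camera('scene')[130:260,270:400,::-1];b=ctrl.read_camera('wrist')[:,:,::-1]
o=np.zeros((420,800,3),np.uint8);o[:400,:400]=cv2.resize(a,(400,400),interpolation=2);o[:300,400:]=cv2.resize(b,(400,300))
cv2.imwrite('pics/c2.png',o)
```

```text
t 5.22 pos [557.6 127.7 248.1] xang -2.572 q [ 0.13 -0.06  1.81 -0.    1.39 -2.01] F [0.9 0.2 0.3] M [-0.02  0.    0.02] w -0.1
dp mm [18.1  0.2  6.1] roll -360.1
```

View pics/c2.png

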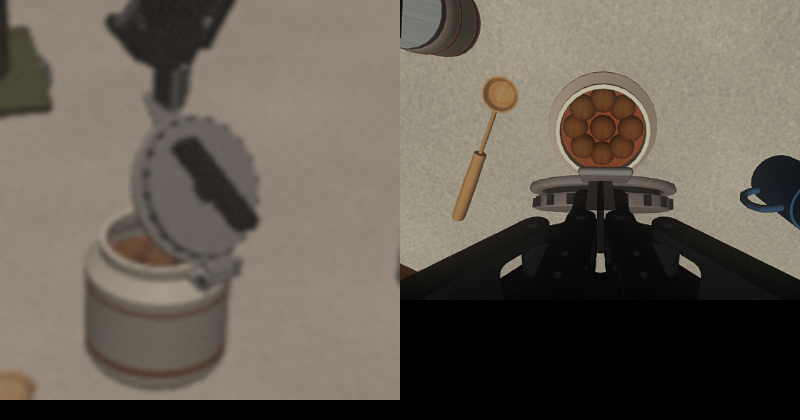

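Scene crop shows the lid past vertical, with the fingers behind the tab at (165,100) and the bar diagonal on the cap. Continue the arc.

Emit:
send_rows --motion '[{"dp": [0.02,0,0.007],"roll": 0,"grip": -1},{"dp": [0.03,0,0.014],"roll": 0,"grip": -1},{"dp": [0.038,0,0.022],"roll": 0,"grip": -1},{"dp": [0.046,0,0.03],"roll": 0,"grip": -1},{"dp": [0.054,0,0.038],"roll": 0,"grip": -1},{"dp": [0.061,0,0.047],"roll": 0,"grip": -1},{"dp": [0.067,0,0.057],"roll": 0,"grip": -1},{"dp": [0.072,0,0.067],"roll": 0,"grip": -1},{"dp": [0.077,0,0.078],"roll": 0,"grip": -1},{"dp": [0.082,0,0.088],"roll": 0,"grip": -1},{"dp": [0.086,0,0.099],"roll": 0,"grip": -1},{"dp": [0.086,0,0.103],"roll": 0,"grip": -1}]'

```text
time: 6.32
position: [485.1, 81.9, 143.4]
eef_rot: [[-0.842, -0.539, -0.004], [-0.539, 0.842, -0.001], [0.004, 0.001, -1.0]]
contact_force: [-1.0, -0.6, 0.7]
width: -0.0
gripper_force: 0.6
```

Run:
```python
from h import *
go(uv(-77,0,127),3.712)
```

```text
t 6.32 pos [485.1  81.9 143.4] xang -2.572 q [ 0.06 -0.16  2.08 -0.    1.22 -2.08] F [-1.  -0.6  0.7] M [-0.09  0.11  0.05] w -0.0
dp mm [ 0.3 -0.5 16.4] roll -360.0
```

Emit:
send_rows --motion '[{"dp": [0,0,0.006],"roll": 0,"grip": -1},{"dp": [0,0,0.01],"roll": 0,"grip": -1},{"dp": [0,0,0.014],"roll": 0,"grip": -1},{"dp": [0,0,0.015],"roll": 0,"grip": -1},{"dp": [0,0,0.015],"roll": 0,"grip": -1}]'

```text
time: 6.73
position: [487.0, 82.6, 130.8]
eef_rot: [[-0.842, -0.54, -0.0], [-0.54, 0.842, 0.0], [0.0, 0.0, -1.0]]
contact_force: [-0.1, 0.9, 0.2]
width: -0.1
gripper_force: 0.0
```

Emit:
send_rows --motion '[{"dp": [0,0,0.003],"roll": 0,"grip": -1},{"dp": [0,0,0.003],"roll": 0,"grip": -1},{"dp": [0,0,0.005],"roll": 0,"grip": -1},{"dp": [0,0,0.005],"roll": 0,"grip": -1}]'

```text
time: 7.07
position: [487.3, 82.6, 127.3]
eef_rot: [[-0.842, -0.54, 0.0], [-0.54, 0.842, 0.0], [-0.0, -0.0, -1.0]]
contact_force: [-3.2, 0.8, 6.8]
width: 0.0
gripper_force: 3.3
```

Run:
```python
from h import *
import cv2
go(uv(-77,0,127),3.712)
a=ctrl.read_camera('scene')[130:260,270:400,::-1];b=ctrl.read_camera('wrist')[:,:,::-1]
o=np.zeros((420,800,3),np.uint8);o[:400,:400]=cv2.resize(a,(400,400),interpolation=2);o[:300,400:]=cv2.resize(b,(400,300))
cv2.imwrite('pics/c3.png',o)
```

```text
t 7.07 pos [487.3  82.6 127.3] xang -2.572 q [ 0.06 -0.14  2.09  0.    1.19 -2.08] F [-3.2  0.8  6.8] M [-0.04  0.54  0.01] w 0.0
dp mm [2.6 0.2 0.3] roll -360.0
```

View pics/c3.png

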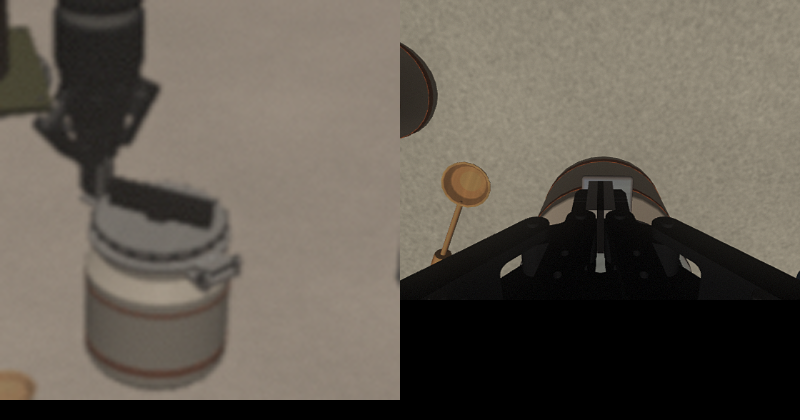

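Lid appears down, with the fingertips on the tab. Press firmer until the force rises.

Emit:
send_rows --motion '[{"dp": [0,0,0.002],"roll": 0,"grip": -1},{"dp": [0,0,0.004],"roll": 0,"grip": -1},{"dp": [0,0,0.004],"roll": 0,"grip": -1},{"dp": [0,0,0.004],"roll": 0,"grip": -1}]'

```text
time: 7.5
position: [487.5, 82.5, 126.8]
eef_rot: [[-0.842, -0.54, -0.0], [-0.54, 0.842, -0.0], [0.0, -0.0, -1.0]]
contact_force: [-13.2, -1.6, 24.3]
width: 0.2
gripper_force: 12.0
```

Emit:
send_rows --motion '[{"dp": [0,0,-0.03],"roll": 0,"grip": -1},{"dp": [0,0,-0.065],"roll": 0,"grip": -1},{"dp": [-0.02,0,-0.1],"roll": 0,"grip": -1},{"dp": [-0.05,0,-0.13],"roll": 0,"grip": 0},{"dp": [-0.09,0,-0.15],"roll": 0,"grip": 0},{"dp": [-0.13,0,-0.17],"roll": 0,"grip": 0},{"dp": [-0.15,0,-0.17],"roll": 0,"grip": 0},{"dp": [-0.15,0,-0.17],"roll": 0,"grip": 0},{"dp": [-0.15,0,-0.17],"roll": 0,"grip": 0}]'

```text
time: 8.25
position: [613.9, 164.1, 291.5]
eef_rot: [[-0.841, -0.54, -0.001], [-0.54, 0.841, -0.0], [0.001, 0.0, -1.0]]
contact_force: [-0.6, -0.6, -0.8]
width: 42.7
gripper_force: 0.0
```

Run:
```python
from h import *
import cv2
go(uv(0,0,200),3.712)
b=ctrl.read_camera('wrist');cv2.imwrite('pics/w3.png',b[:,:,::-1])
for n,X in(("cap",uv(0,0,141)),("tab",uv(-71,0,127)),("hinge",uv(70,0,122)),("bartop",uv(0,0,165))):print(n,proj('wrist',X).round(0))
for l in('bar_end','cap'):
  for d in ctrl.recognise(l,'wrist')[:2]:print(l,d)
```

```text
t 8.25 pos [613.9 164.1 291.5] xang -2.571 q [ 0.18  0.06  1.62 -0.    1.46 -1.96] F [-0.6 -0.6 -0.8] M [ 0.01  0.02 -0.06] w 42.7
dp mm [76.1 -0.  91.6] roll -360.0
cap [280.  95.]
tab [280.  -5.]
hinge [280. 181.]
bartop [280.  94.]
bar_end {'extent': [284.1, 90.7, 151.6, 154.4], 'p': 0.85}
cap {'extent': [283.6, 93.5, 153.6, 187.0], 'p': 0.54}
```

View pics/w3.png

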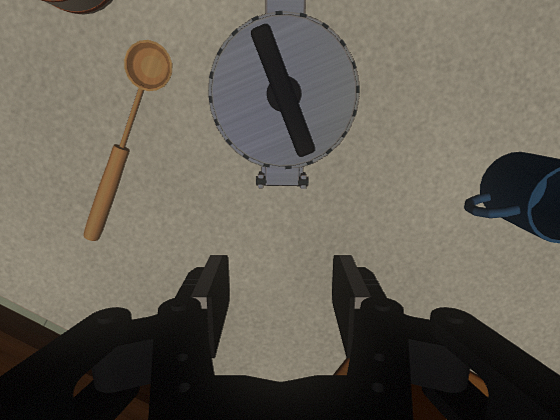

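The lid is shut flush. The cap is centred at (284,91), with bar ends at about (261,31) and (306,152).

Run:
```python
from h import *
a=ray('wrist',261,30,165);b=ray('wrist',306,152,165);m=(a+b)/2;d=a-b
print(a,b,m,np.linalg.norm(d),ang:=np.arctan2(d[1],d[0]))
h=ray('wrist',282,181,122);print('hinge',h,'yaw',np.arctan2(*(h-ray('wrist',284,90,141))[1::-1]))
m=(m+ray('wrist',284,90,141)*[1,1,0]+[0,0,165])/2
for an in(ang,ang+np.pi):
  print('xang',an); go([m[0],m[1],148],an)
print('cap est',2.1-((ang-P[2]-np.pi/2)%np.pi))
```

```text
[521.95587924  89.9547246  165.        ] [572.59506983 159.67627741 165.        ] [547.27547454 124.815501   165.        ] 86.17089155229046 -2.198960109865562
hinge [606.82658655 161.53204444 122.        ] yaw 0.5540090797497682
xang -2.198960109865562
t 8.4 pos [612.3 162.9 291.1] xang -2.572 q [ 0.18  0.06  1.62 -0.    1.46 -1.96] F [-0.5  0.4 -0.7] M [0.02 0.   0.02] w 42.5
dp mm [ 76.7   2.9 143.2] roll -21.4
xang 0.9426325437242311
t 8.4 pos [612.3 162.9 291.1] xang -2.572 q [ 0.18  0.06  1.62 -0.    1.46 -1.96] F [-0.5  0.4 -0.7] M [0.02 0.   0.02] w 42.5
dp mm [ 76.7   2.9 143.2] roll -201.4
cap est 0.1575711294808726
```

Emit:
send_rows --motion '[{"dp": [0.03,0.003,0.02],"roll": -7,"grip": 0.1},{"dp": [0.06,0.003,0.05],"roll": -14,"grip": 0.1},{"dp": [0.077,0.003,0.07],"roll": -21,"grip": 0.1},{"dp": [0.077,0.003,0.09],"roll": -21,"grip": 0.1},{"dp": [0.077,0.003,0.09],"roll": -21,"grip": 0.1},{"dp": [0.077,0.003,0.09],"roll": -21,"grip": 0.1}]'

```text
time: 8.9
position: [545.4, 123.8, 201.0]
eef_rot: [[-0.594, -0.805, -0.002], [-0.805, 0.594, -0.0], [0.002, 0.002, -1.0]]
contact_force: [-0.1, 0.2, 0.3]
width: 46.8
gripper_force: 0.0
```

Run:
```python
from h import *
import cv2
go([548.2,124.6,147],-2.199)
cv2.imwrite('pics/w4.png',ctrl.read_camera('wrist')[:,:,::-1])
```

```text
t 8.9 pos [545.4 123.8 201. ] xang -2.206 q [ 0.13 -0.05  1.88  0.    1.31 -2.38] F [-0.1  0.2  0.3] M [ 0.01 -0.03  0.03] w 46.8
dp mm [-2.4 -1.9 54. ] roll -0.4
```

View pics/w4.png

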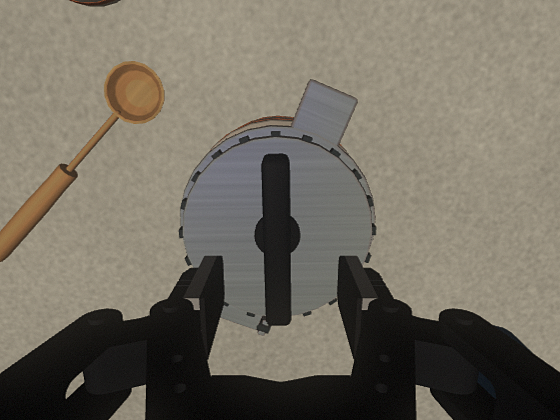

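The bar runs vertically at about column 276, between the fingers centred at about 281. Shift about 2.5 mm, descend, grip.

Emit:
send_rows --motion '[{"dp": [-0.002,-0.0025,0.02],"roll": 0,"grip": 0.1},{"dp": [-0.002,-0.0025,0.04],"roll": 0,"grip": 0.1},{"dp": [-0.002,-0.0025,0.053],"roll": 0,"grip": 0.1},{"dp": [-0.002,-0.0025,0.053],"roll": 0,"grip": -0.3},{"dp": [-0.002,-0.0025,0.053],"roll": 0,"grip": -1},{"dp": [-0.002,-0.0025,0.053],"roll": 0,"grip": -1},{"dp": [-0.002,-0.0025,0.053],"roll": 0,"grip": -1},{"dp": [-0.002,-0.0025,0.053],"roll": 0,"grip": -1},{"dp": [-0.002,-0.0025,0.053],"roll": 0,"grip": -1}]'

```text
time: 9.7
position: [549.5, 125.6, 150.5]
eef_rot: [[-0.592, -0.806, -0.001], [-0.806, 0.592, 0.002], [-0.001, 0.002, -1.0]]
contact_force: [-5.0, 2.7, 2.5]
width: 12.3
gripper_force: 62.4
```

```bash
python3 -c "
from h import *
go([548.2,124.6,147],-2.199)"
```

```text
t 9.7 pos [549.5 125.6 150.5] xang -2.205 q [ 0.13 -0.    1.92  0.    1.22 -2.38] F [-5.   2.7  2.5] M [0.49 0.78 0.06] w 12.3
dp mm [1.6 0.4 3.5] roll -0.3
```

Emit:
send_rows --motion '[{"dp": [0,0,0],"roll": 6,"grip": -1},{"dp": [0,0,0],"roll": 12,"grip": -1},{"dp": [0,0,0],"roll": 18,"grip": -1},{"dp": [0,0,0],"roll": 24,"grip": -1},{"dp": [0,0,0.001],"roll": 30,"grip": -1},{"dp": [0,0,0.001],"roll": 36,"grip": -1},{"dp": [0,0,0.001],"roll": 42,"grip": -1},{"dp": [0,0,0.001],"roll": 48,"grip": -1},{"dp": [0,0,0.001],"roll": 54,"grip": -1},{"dp": [0,0,0.001],"roll": 60,"grip": -1},{"dp": [0,0,0.001],"roll": 66,"grip": -1},{"dp": [0,0,0.001],"roll": 66,"grip": -1}]'

```text
time: 10.7
position: [549.7, 124.5, 148.9]
eef_rot: [[-0.977, 0.215, -0.001], [0.215, 0.977, -0.0], [0.001, -0.0, -1.0]]
contact_force: [-3.4, -0.7, -0.2]
width: 12.1
gripper_force: 62.1
```

```bash
python3 -c "
from h import *
go([548.2,124.6,147],-2.199-1.93)"
```

```text
t 10.7 pos [549.7 124.5 148.9] xang 2.925 q [ 0.13  0.    1.92 -0.    1.22 -1.23] F [-3.4 -0.7 -0.2] M [-0.19  0.6  -0.08] w 12.1
dp mm [ 1.5 -0.3  1.9] roll 404.1
```

Emit:
send_rows --motion '[{"dp": [0,0,0],"roll": 6,"grip": -1},{"dp": [0,0,0.0005],"roll": 12,"grip": -1},{"dp": [0,0,0.001],"roll": 18,"grip": -1},{"dp": [0,0,0.001],"roll": 24,"grip": -1},{"dp": [0,0,0.001],"roll": 30,"grip": -1},{"dp": [0,0,0.001],"roll": 36,"grip": -1},{"dp": [0,0,0.001],"roll": 40,"grip": -1},{"dp": [0,0,0.001],"roll": 40,"grip": -1},{"dp": [0,0,0.001],"roll": 40,"grip": -1}]'

```text
time: 11.45
position: [549.2, 124.0, 147.8]
eef_rot: [[-0.613, 0.79, -0.002], [0.79, 0.613, -0.001], [0.0, -0.003, -1.0]]
contact_force: [-4.8, -1.5, 0.8]
width: 12.5
gripper_force: 62.3
```

```bash
python3 -c "
from h import *
go([548.2,124.6,147],2.13)"
```

```text
t 11.45 pos [549.2 124.  147.8] xang 2.231 q [ 0.13  0.    1.92 -0.    1.22 -0.53] F [-4.8 -1.5  0.8] M [-0.46  1.01 -0.12] w 12.5
dp mm [ 1.1 -0.5  0.8] roll 5.8
```

Emit:
send_rows --motion '[{"dp": [0,0,0],"roll": 2,"grip": -1},{"dp": [0,0,0],"roll": 4,"grip": -1},{"dp": [0,0,0],"roll": 4,"grip": -1},{"dp": [0,0,0],"roll": 4,"grip": -1}]'

```text
time: 11.78
position: [549.2, 124.0, 147.7]
eef_rot: [[-0.557, 0.831, -0.002], [0.831, 0.557, -0.001], [0.0, -0.003, -1.0]]
contact_force: [-5.5, -2.5, 0.7]
width: 12.3
gripper_force: 62.3
```

```bash
python3 -c "
from h import *
go([548.2,124.6,147],2.13)"
```

```text
t 11.78 pos [549.2 124.  147.7] xang 2.161 q [ 0.13  0.    1.92 -0.    1.22 -0.46] F [-5.5 -2.5  0.7] M [-0.48  1.01 -0.02] w 12.3
dp mm [ 1.1 -0.5  0.7] roll 1.8
```

Emit:
send_rows --motion '[{"dp": [0,0,0],"roll": 1,"grip": -1},{"dp": [0,0,0],"roll": 2,"grip": -1},{"dp": [0,0,0],"roll": 3,"grip": -1},{"dp": [0,0,0],"roll": 3,"grip": -1}]'

```text
time: 12.12
position: [549.1, 124.0, 147.7]
eef_rot: [[-0.513, 0.859, -0.002], [0.859, 0.513, -0.002], [-0.0, -0.003, -1.0]]
contact_force: [-6.5, -2.6, 1.8]
width: 12.5
gripper_force: 62.3
```

```bash
python3 -c "
from h import *
go([548.2,124.6,147],2.13)"
```

```text
t 12.12 pos [549.1 124.  147.7] xang 2.109 q [ 0.13  0.    1.92 -0.    1.22 -0.41] F [-6.5 -2.6  1.8] M [-0.45  0.96  0.15] w 12.5
dp mm [ 1.  -0.5  0.7] roll -1.2
```

Emit:
send_rows --motion '[{"dp": [0,0,0],"roll": 1,"grip": -1},{"dp": [0,0,0],"roll": 2,"grip": -1},{"dp": [0,0,0],"roll": 3,"grip": -1},{"dp": [0,0,0],"roll": 3,"grip": -1}]'

```text
time: 12.45
position: [549.3, 124.2, 147.6]
eef_rot: [[-0.467, 0.884, -0.002], [0.884, 0.467, -0.001], [-0.0, -0.002, -1.0]]
contact_force: [-6.1, -2.3, 1.5]
width: 12.2
gripper_force: 62.7
```

```bash
python3 -c "
from h import *
go([548.2,124.6,147],2.13)"
```

```text
t 12.45 pos [549.3 124.2 147.6] xang 2.057 q [ 0.13  0.    1.92 -0.    1.22 -0.36] F [-6.1 -2.3  1.5] M [-0.37  1.01  0.5 ] w 12.2
dp mm [ 0.9 -0.8  0.6] roll -4.2
```

Moment climbed to 0.5 N m, so the stop is reached. Release, lift and check.

Emit:
send_rows --motion '[{"dp": [0,0,0],"roll": -2,"grip": -1},{"dp": [0,0,0],"roll": -2,"grip": 0.2},{"dp": [0,0,0],"roll": -2,"grip": 0.2},{"dp": [0,0,0],"roll": -2,"grip": 0.2},{"dp": [0,0,0],"roll": -2,"grip": 0.2},{"dp": [0,0,-0.03],"roll": -2,"grip": 0.2},{"dp": [0,0,-0.06],"roll": -2,"grip": 0.2},{"dp": [-0.02,0,-0.1],"roll": -2,"grip": 0.2},{"dp": [-0.06,0,-0.13],"roll": -2,"grip": 0.2},{"dp": [-0.08,0,-0.15],"roll": -2,"grip": 0.2},{"dp": [-0.08,0,-0.15],"roll": -2,"grip": 0.2},{"dp": [-0.08,0,-0.15],"roll": -2,"grip": 0.2}]'

```text
time: 13.45
position: [588.7, 52.7, 299.7]
eef_rot: [[-0.493, 0.87, 0.005], [0.87, 0.493, 0.0], [-0.002, 0.005, -1.0]]
contact_force: [-0.6, -0.0, -0.0]
width: 51.4
gripper_force: 0.0
```

Run:
```python
from h import *
import cv2
go([548.2,124.6,147],2.13)
cv2.imwrite('pics/w5.png',ctrl.read_camera('wrist')[:,:,::-1])
```

```text
t 13.45 pos [588.7  52.7 299.7] xang 2.086 q [-0.   -0.04  1.71  0.    1.47 -0.52] F [-0.6 -0.  -0. ] M [ 0.   -0.01 -0.05] w 51.4
dp mm [ 82.9  -0.5 152.5] roll -2.5
```

View pics/w5.png

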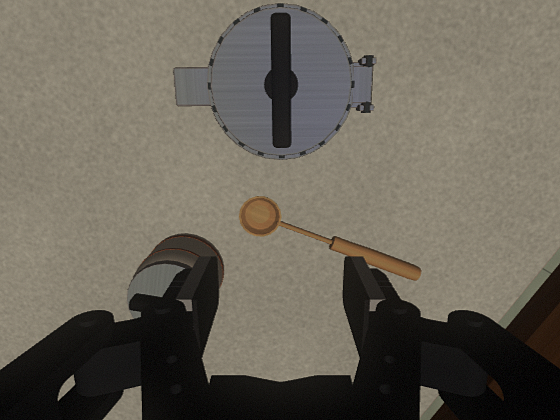

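The bar at (281,15)–(281,145) is square to the tab–hinge line (192,87)–(366,84), so it is tight. The lid is flush and the other things stand where they were.

```bash
python3 -c "
from rig import ctrl
print(ctrl.hand_in())"
```

```text
the job is handed in; nothing more can be done
None
```

I swung the lid over and pressed it flush, then turned the bar clockwise to its stop; I handed the job in at about 13.5 s, with the canister in place (turned at most 1–2°) and no contact with the other things. The hand-in gave no verdict.

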